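Set the flattening rolls for a bar: zero the gap, back off two turns and hold the wheel

TASK

First lay the rusty flat bar lengthwise on the feed table of the bench rolls, flat and between both pairs of brass guide rollers. Then take the handwheel by its wooden knob, wind it clockwise until the rolls meet and it stops, and back it off exactly two full turns from there to suit the bar. Finish still gripping the knob, the wheel kept still at that setting so that I can tighten the lock nuts; leave the mallet, spanner, oil can and yellow rule where they lie.

Things in the scene. Friction and masses are not known exactly. Their poses are not given: they have to be found in the camera images.
- rolls: bench flattening rolls: fixed green-blue iron frame, 190 mm wide (y), 178 mm high, within 38 mm of its origin in x (base plate 65 mm). Origin: on the bench top under the roll axis and the handwheel's axis. x points from the feed table (on the -x side) to the rolls, y along the rolls to the left, z up
- feed_centre (a point): where the bar's middle belongs, on the top face of the steel feed table, 68 mm above the bench, 145 mm before the roll axis (axes as the rolls'). Table 84 mm wide in y. Four brass guide rollers, 16 mm thick, 18 mm high with tapered tops, stand at x = +-45, y = +-23 mm from here: two pairs with a 30 mm gap each, between which the bar is to lie along x
- iron_bar: loose flat rusty iron bar, 130 mm long (its own y axis), 22 mm wide (x), 9 mm thick (z), 0.2 kg, lying flat on the bench to the right of the rolls; origin at the centre of its underside
- handwheel (a joint): handwheel on top of the rolls (rim 122 mm across, vertical axis through the rolls' origin, rim top 214 mm above the bench): turn in rad. 0 = closed, rolls touching, hard stop; grows anticlockwise seen from above, lifting the upper roll 5 mm a turn, up to 21.4 (3.4 turns). Starts 0.3 to 1.1 turns open. Friction 0.12 N m (2 N at the knob) keeps it where it is left; it does not rise
- crank_knob: upright wooden knob on the handwheel's rim, 24 mm thick, 46 mm high, origin at the centre of its underside (217 mm above the bench), 55 mm from the wheel's axis. It revolves freely on its pin: a gripper holding it can go round without turning. At wheel angle q it is at (-55 cos q, -55 sin q) mm in the rolls' x, y: at q = 0 on the feed-table side
- knob_mid (a point): the point on the knob's axis to grip, 26 mm above its underside, 243 mm above the bench
- lock_spanner: bystander: iron spanner, 167 mm long, flat on the bench to the left of the rolls; origin at the centre of its underside
- wood_mallet: bystander: wooden mallet, 231 mm long, lying to the left of the rolls; origin at the centre of its underside
- oiler: bystander: oil can, 151 mm tall with a thin spout, standing behind the rolls; origin at the centre of its underside
- yellow_rule: bystander: folded yellow rule, 158 mm long, lying flat to the right of the bar; origin at the centre of its underside
Things that resemble listed ones, but are neither listed nor needed, are in the scene too. What is shaped like the iron_bar but purple is not meant.

How it is judged:
By the outcome, as a careful person would: the job done as asked, in the order asked, and still so for the second after the job is handed in, while the arm keeps its last pose, push and grip.
It also fails if it takes over 72 s, if anything falls off the work surface, if the arm or the gripper's body presses on something with over 40 N, if the wrist force passes 120 N, or if a joint passes its speed limit or range.

ROBOT

A 6-joint arm with a two-finger parallel gripper is mounted at the origin on a cart in front of the work surface, level with it; the furniture and walls round the work are solid. World frame = base frame: x ahead of the robot, y to its left, z up, the work surface at z = 0. Lengths are in mm, angles in rad, forces in N, time in s.
With the tool pointing down it reaches from about 350 to 875 mm from the base axis. Payload 4.2 kg.
Tool frame: the origin (TCP) lies midway between the tips of the shut fingers; the grasp point (between the pads) lies 19 mm behind it (arm.grasp_offset is the distance from the TCP to the grasp point, in mm); z points along the fingers, y is the line along which they close (so a half turn about z gives the same grasp; the last joint's range is limited). The gripper opens to 85 mm and grips with 20 to 120 N. Pads are 22 mm wide; open, the fingers measure 114 mm over their backs; the gripper's body (76 mm by 85 mm) begins 54 mm behind the grasp point. The pads swing forward as they close: fully open they stand 13 mm farther back than shut.
Start: joints at [-1.068, 0.385, 0.008, 0, -1.194, -0.259], TCP at [150.887, -606.492, 231.312] pointing down, gripper open.
Joint ranges: [-3.14, 3.14], [-1.21, 2.06], [-1.07, 1.41], [-3.16, 2.05], [-2.99, -0.16], [-3.1, 3.1]. Speed limits (rad/s): [2.79, 2.79, 3.14, 3.14, 3.14, 3.14].

INTERFACE

Orientations are given as a unit quaternion [x, y, z, w].
In Python, from bench import arm gives the robot as it stands. The module is installed in compiled form; this text tells all that it offers.
- The arm moves only by the tool servo_tool, never from a script. Its argument "increments" is a list of rows, each a list of 7 numbers: the opening, from 0 (shut) to 1 (fully open), then the shift along the tool's x, y, z in m, then the turn, a rotation vector about the tool's x, y, z in degrees. In form: [[grip, x, y, z, ax, ay, az], ...]. A call has 1 to 12 rows; each row is the pose to reach, as a shift and turn from the pose commanded when the call began, along the tool's axes at that moment; what a row does not reach only later rows make up. A row lasts 1/8 s, in which the tool goes at most 62.5 mm and 10.7 degrees, less where a joint would pass 70% of its speed; a pose out of reach is approached as far as the arm can. A call with a gripper value outside its range is refused whole. The fingers move at their own pace and stop on an object; the grip force is fixed at half the most. Time passes only in rows, so rows that repeat a pose let the fingers close. It gives the time, the measured TCP pose, the force, the opening and the grip force at its end, in the units of the state.
- arm.read_state(): the state, without advancing time (a new reading comes with each control period).
- arm.get_image(name): name is "scene" or "top"; returns a dict with "color" (384x512x3 uint8, red, green, blue), "fx", "fy", "cx", "cy" (pixels), "k1" (the pictures are not rectified: a ray, as slopes to the right and down, at radius r is drawn at 1 + k1 r^2 times it, then the intrinsics apply), "rvec" (rotation vector, rad) and "tvec" (3), from world to camera coordinates, as OpenCV has them. Camera axes: x right, y down, z forward; pixel columns grow to the right and rows downward; lengths in mm; the calibration is good to about 2 mm. A picture is of the moment at which its call begins. There is no depth.
- arm.job_done(): hands the job in; it is judged then, once.
Trained networks look in the newest picture that a camera, given by its name, has taken for a name from the list of things; names that differ only in an ending like _2 or _b are one class to them, and where a whole thing is asked for, a point or a joint stands for the part that bears it (a point fixed in the world has none). Each returns a list of dicts, best first, with "p" (0 to 1); they miss things now and then, are a little off and sometimes report something else, mostly with a low value. They report only what shows in the picture. A call takes as long as a camera call. They do not tell look-alikes from the thing itself.
- arm.look_for(camera, thing): "box" ([centre column, centre row, width, height] in pixels, round what is visible of it).
- arm.spot_point(camera, thing): "centre" ([column, row] in pixels: a listed point, or the origin of a listed thing).
The state is a dict: "clock": time; "joints": joint angles; "joint_vel": joint speeds; "joint_efforts": joint torques, N m; "position": TCP position; "ee_rot": TCP orientation; "contact_force": force on the tool from outside, world axes, zero at the start; "wrist_torque": the same for the moment, N m; "gripper_width": finger opening in mm; "grasp_force": force on a finger pad.
Only numpy, scipy, OpenCV 4.12 (cv2) and the standard library are available. Lean on these libraries where they do the work, as an engineer would, in place of code of your own. Each camera call takes 0.05 s, during which the arm holds its last target. There are 200 camera calls.

## Working session

There is one attempt and no reset: what is moved stays moved. The work goes in short steps, Python scripts to look and compute and a tool call to move; the robot and the scene stay as the last step left them, time stands still between calls to the robot, and variables do not carry over. Pictures are saved under pics/ and viewed, at most 10 in all, crops included, and the job is handed in when it is done.

Besides the shell and the picture viewer there is one more tool, called after "Emit:" as a command line: name --pt "numbers of a row" for each row, then --argument value for the rest. servo_tool: Moves the arm, as the interface text tells. Its arguments: {"type":"object","properties":{"increments":{"type":"array","items":{"type":"array","items":{"type":"number"}}}},"required":["increments"]}

```bash
mkdir -p pics
cat > h.py <<'E'
from bench import arm
import numpy as np, cv2
from scipy.spatial.transform import Rotation as R
def cam(n): 
    d=arm.get_image(n); return d
def ray(d,u,v):
    x=(u-d["cx"])/d["fx"]; y=(v-d["cy"])/d["fy"]
    K=np.eye(3); p=cv2.undistortPoints(np.array([[[x,y]]],float),K,np.array([d["k1"],0,0,0,0.]))[0,0]
    Rm=cv2.Rodrigues(np.array(d["rvec"],float))[0]; t=np.array(d["tvec"],float).ravel()
    return -Rm.T@t, Rm.T@np.array([p[0],p[1],1.])
def at(d,uv,z):
    o,r=ray(d,*uv); return o+r*(z-o[2])/r[2]
def proj(d,P):
    return cv2.projectPoints(np.array(P,float).reshape(-1,1,3),np.array(d["rvec"],float),np.array(d["tvec"],float),np.array([[d["fx"],0,d["cx"]],[0,d["fy"],d["cy"]],[0,0,1.]]),np.array([d["k1"],0,0,0,0.]))[0][:,0]
def tri(a,ua,b,ub):
    o1,r1=ray(a,*ua);o2,r2=ray(b,*ub)
    A=np.c_[r1,-r2];s=np.linalg.lstsq(A,o2-o1,rcond=None)[0]
    p,q=o1+r1*s[0],o2+r2*s[1]; return (p+q)/2,np.linalg.norm(p-q)
def save(d,name,box=None,k=1):
    im=d["color"][:,:,::-1]
    if box: im=im[box[1]:box[3],box[0]:box[2]]
    cv2.imwrite("pics/"+name,cv2.resize(im,None,fx=k,fy=k,interpolation=cv2.INTER_CUBIC))
E
python3 - <<'E'
from h import *
S,T=cam("scene"),cam("top")
save(S,"s0.png",k=1.5);save(T,"t0.png",k=1.5)
Z=dict(rolls=0,feed_centre=68,iron_bar=0,crank_knob=217,knob_mid=243,lock_spanner=0,wood_mallet=0,oiler=0,yellow_rule=0)
for t,z in Z.items():
    for n,d in(("scene",S),("top",T)):
        for r in arm.spot_point(n,t)[:3]: print(t,n,np.round(r["centre"],1),round(r["p"],2),np.round(at(d,r["centre"],z)[:2],1))
print([np.round(x["position"],1) if 0 else x for x in[arm.read_state()]])
E
```

```text
rolls scene [219.6 260. ] 0.86 [610.9 170.3]
rolls top [209.5 210.2] 0.56 [609.9 159.5]
feed_centre scene [259.4 265.7] 0.72 [458.8 148.6]
feed_centre top [209.5 256.7] 0.82 [455.3 152.8]
iron_bar scene [294.5 250.5] 0.82 [494.4 -26. ]
iron_bar scene [293.8 214.6] 0.5 [ 631.  -166.4]
iron_bar top [308.6 200.4] 0.75 [ 639.5 -171.7]
iron_bar top [271.2 242.5] 0.72 [500.7 -43.5]
crank_knob scene [231.8 203.8] 0.49 [554.2 157.5]
crank_knob scene [322.2 189.2] 0.31 [449.6 -72. ]
crank_knob top [202.3 221.4] 0.62 [549.1 160.4]
crank_knob top [369.6 190.9] 0.24 [ 631.1 -314.2]
knob_mid scene [231.5 196.4] 0.67 [548.6 161.4]
knob_mid top [203.2 218.3] 0.49 [554.8 155.3]
lock_spanner scene [205.5 333.3] 0.64 [425.3 346.4]
lock_spanner top [154.3 269.9] 0.74 [417.4 336.2]
wood_mallet scene [131.5 281.4] 0.91 [699.5 404.6]
wood_mallet top [136.4 185.7] 0.65 [695.  403.2]
yellow_rule scene [321.8 189.4] 0.44 [ 680.4 -378.9]
yellow_rule top [368.5 189.6] 0.74 [ 674.4 -375.4]
[{'clock': 1.0, 'joints': array([-1.06842843e+00,  3.84690868e-01,  7.89286246e-03,  2.56830494e-05,
       -1.19397918e+00, -2.58577773e-01]), 'joint_vel': array([ 3.99088367e-04,  4.71469382e-05,  5.04616573e-04, -4.44719330e-04,
        1.26683982e-04,  6.56727733e-04]), 'joint_efforts': array([ 1.87234009e-04, -3.92093217e+01,  1.88619483e+01,  4.19088989e+00,
       -4.94029318e-04, -2.52974559e-06]), 'position': array([ 150.86556862, -606.50283824,  231.3186111 ]), 'ee_rot': array([-1.21598117e-01,  9.92579416e-01, -1.33189944e-05, -7.53318402e-06]), 'contact_force': array([-1.02772638, -0.91795504, -0.20251445]), 'wrist_torque': array([ 0.0011937 ,  0.02489876, -0.00101765]), 'grasp_force': 0.0, 'gripper_width': 85.14861139221159}]
```

View pics/s0.png

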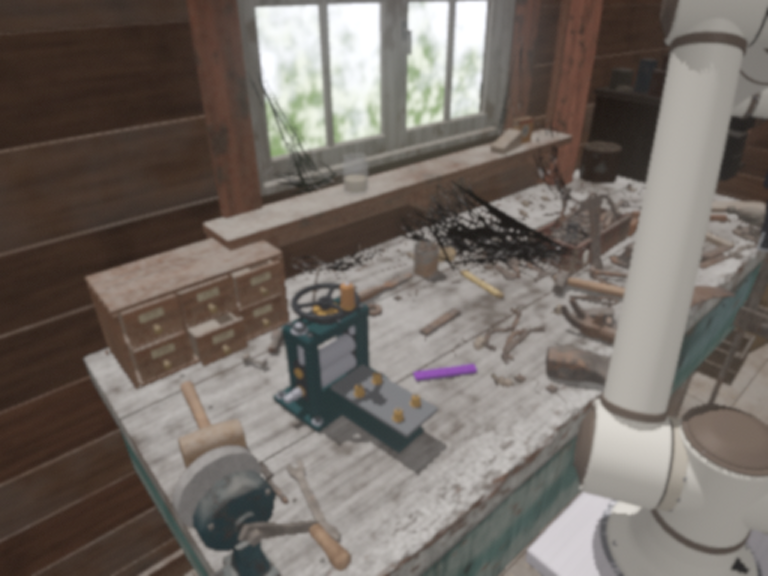

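View pics/t0.png

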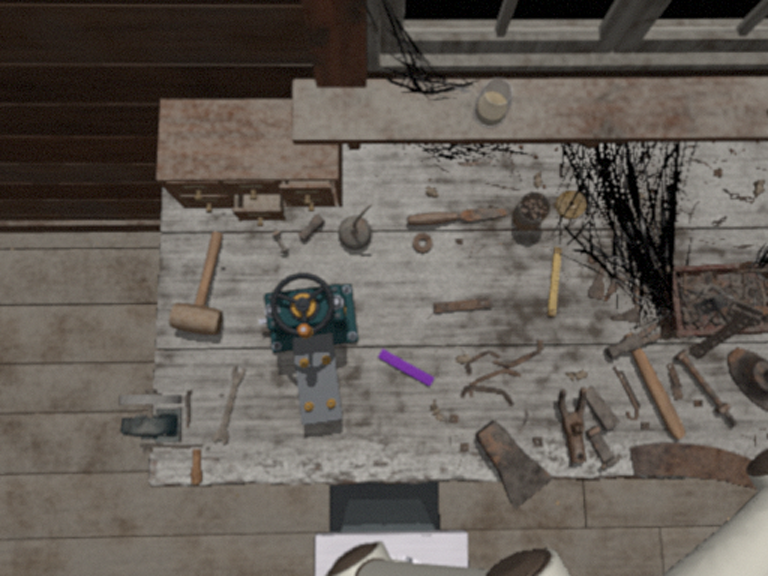

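The candidates for the bar are the purple strip (top 271,242 / scene 296,248) and the brown strip (top 308,203 / scene 293,214). The brown one fits "rusty", and purple is ruled out. I'll confirm this in an enlarged crop.

Run:
```python
from h import *
S,T=cam("scene"),cam("top")
a=cv2.resize(T["color"][175:305,165:345,::-1],None,fx=4,fy=4,interpolation=cv2.INTER_CUBIC)
cv2.imwrite("pics/tc.png",a)
save(S,"sc.png",(180,180,340,310),5)
for n,d in(("scene",S),("top",T)):
    h=cv2.cvtColor(d["color"],cv2.COLOR_RGB2HSV)
    m=cv2.inRange(h,(10,130,90),(30,255,255))
    k,l,st,c=cv2.connectedComponentsWithStats(m)
    for i in range(1,k):
        if st[i,4]>8 and 165<c[i,0]<345 and 175<c[i,1]<310: print(n,st[i],c[i].round(1),at(d,c[i],77).round(1))
```

```text
top [196 196  10   3  18] [200.5 196.8] [642.3 181.3  77. ]
top [205 201   6  10  36] [207.3 205.4] [614.8 159.8  77. ]
top [194 203   6   8  25] [196.5 207. ] [609.9 193.5  77. ]
top [198 216  10   8  42] [202.4 219.5] [570.5 174.9  77. ]
top [200 240   6   3  13] [202.5 241. ] [503.5 173.8  77. ]
top [218 267   5   5  17] [220.4 268.8] [417.9 118.4  77. ]
top [203 269   5   5  16] [205.5 270.9] [412.4 163.9  77. ]
```

View pics/tc.png

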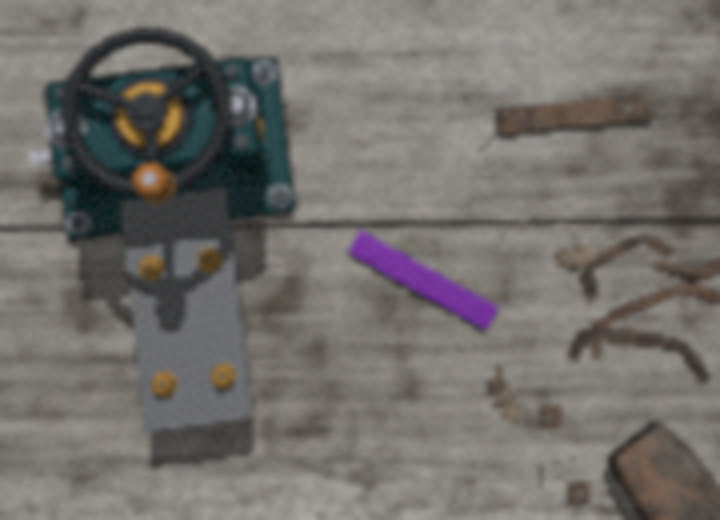

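View pics/sc.png

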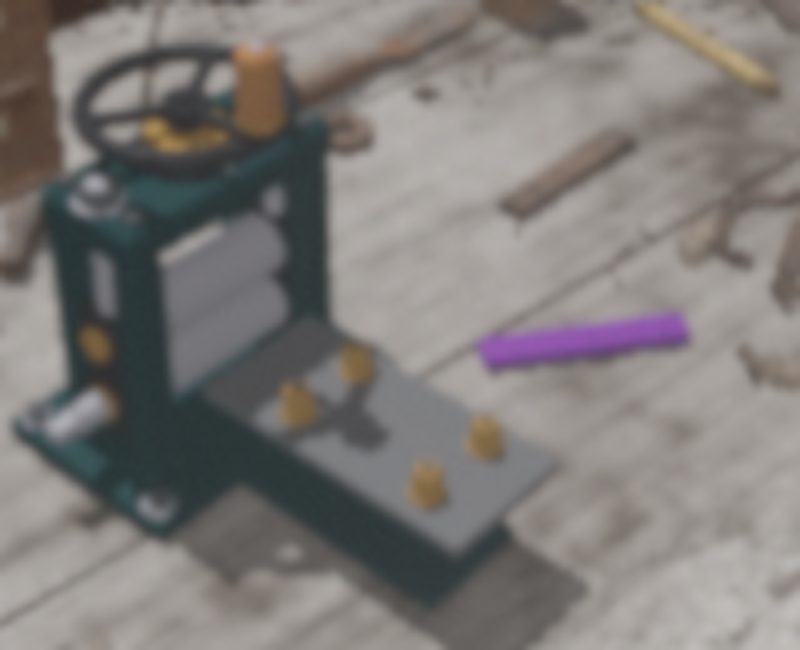

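Confirmed: the brown strip is the rusty bar (tc crop 495–650, 100–135; sc crop 503–635, 130–215). The purple one is the decoy. Next I'll fit the poses of the rolls and the bar.

```bash
cat > fit.py <<'E'
from h import *
from scipy.optimize import least_squares
S,T=cam("scene"),cam("top")
ct=lambda p:(np.array(p,float)+.5)/4-.5+[165,175]
cs=lambda p:(np.array(p,float)+.5)/5-.5+[180,180]
# rollers order: (x,y) +45+23, +45-23, -45+23, -45-23
L=[(-100,23),(-100,-23),(-190,23),(-190,-23)]
pt=ct([(151,266),(209,259),(163,383),(223,376),(146,114)])
ps=cs([(297,405),(357,362),(428,487),(487,438)])
def W(p,P):
    P=np.array(P,float);c,s=np.cos(p[2]),np.sin(p[2])
    return np.c_[p[0]+c*P[:,0]-s*P[:,1],p[1]+s*P[:,0]+c*P[:,1],P[:,2]]
A=[(x,y,83) for x,y in L]+[(0,0,212)]
B=[(x,y,77) for x,y in L]
for use in ("t","s","ts"):
    f=lambda p:np.r_[(proj(T,W(p,A))-pt).ravel()*("t" in use),(proj(S,W(p,B))-ps).ravel()*("s" in use)]
    r=least_squares(f,[600,155,-.1]); print(use,r.x.round(3),np.round(r.fun,1))
p=r.x
print("feed",W(p,[(-145,0,68)]))
# knob
for q in [tri(T,ct((152,181)),S,cs((258,52)))]: print("knobtop",q)
k0,k1=at(T,ct((152,181)),263),at(S,cs((259,92)),243)
for k in(k0,k1):
    d=k[:2]-p[:2]; c,s=np.cos(p[2]),np.sin(p[2]); l=np.array([c*d[0]+s*d[1],-s*d[0]+c*d[1]]); print(k,l,np.hypot(*l),np.arctan2(-l[1],-l[0])/2/np.pi)
# bar: segmentation
for n,d,bx in(("scene",S,(278,202,312,228)),("top",T,(284,194,334,214))):
    c=d["color"][bx[1]:bx[3],bx[0]:bx[2]].astype(int); m=((c[:,:,0]-c[:,:,2])>14).astype(np.uint8)
    k,l,st,ce=cv2.connectedComponentsWithStats(m); i=1+np.argmax(st[1:,4])
    pp=np.argwhere(l==i)[:,::-1]+bx[:2]; w=np.array([at(d,u,9) for u in pp])[:,:2]
    rc=cv2.minAreaRect(w.astype(np.float32)); e=np.linalg.eigh(np.cov(w.T)); v=e[1][:,1]
    pr=(w-w.mean(0))@v
    print(n,st[i],w.mean(0),rc,"yaw of long axis",np.degrees(np.arctan2(v[1],v[0])),np.ptp(pr))
E
python3 fit.py
```

```text
t [6.03885e+02 1.64329e+02 1.25000e-01] [-0.3  0.3  0.   0.   0.1  0.5  0.1  0.1  0.1 -0.8  0.  -0.   0.  -0.
  0.  -0.   0.  -0. ]
s [6.03177e+02 1.71194e+02 1.20000e-01] [-0.   0.  -0.   0.  -0.   0.  -0.   0.  -0.  -0.   0.   0.  -0.   0.
 -0.  -0.1 -0.   0.1]
ts [6.04460e+02 1.65728e+02 1.10000e-01] [-1.3  0.1 -0.9 -0.  -1.3  0.3 -1.2  0.1 -0.4 -1.   1.  -1.   1.  -0.8
  0.7 -1.1  0.8 -0.8]
feed [[460.34150182 149.76575033  68.        ]]
knobtop (array([550.36286574, 157.10482746, 258.57817952]), np.float64(4.931202307850941))
[548.21278542 154.77742676 263.        ] [-57.11106026  -4.69187097] 57.303462875161294 0.013045831637610127
[542.70618487 166.29901697 243.        ] [-61.31586899   7.3658765 ] 61.75671564059642 -0.019028102999858704
scene [  3   4  24  17 139] [ 628.52885171 -158.33399407] ((629.1148071289062, -161.30642700195312), (27.302759170532227, 126.53410339355469), 5.369734287261963) yaw of long axis 95.47634457488923 126.53795773030015
top [  5   4  39  11 238] [ 629.5663166  -167.51874913] ((629.3482666015625, -169.17437744140625), (23.041587829589844, 128.27606201171875), 5.18419075012207) yaw of long axis 94.91045536183731 128.25548813693968
```

```bash
cat >> h.py <<'E'
def go(target,yaw_y):
    """print shift (m, tool axes) and turn (deg about tool z) to bring TCP to target with tool y at heading yaw_y deg (nearest not forced)"""
    s=arm.read_state(); M=R.from_quat(s["ee_rot"]); m=M.as_matrix()
    sh=m.T@(np.array(target)-s["position"])/1000
    cur=np.degrees(np.arctan2(m[1,1],m[0,1])); 
    print("shift",sh.round(4),"turn z",round(-(yaw_y-cur),2),"(cur y-heading",round(cur,2),") tilt",(m[:,2]).round(4))
    return sh
E
python3 -c "
from h import *
go([629,-165,130],185)"
```

```text
shift [-0.5706  0.313   0.1013] turn z -81.03 (cur y-heading 103.97 ) tilt [-0. -0. -1.]
```

Emit:
servo_tool --pt "0.6 -0.052 0.028 0 0 0 -10" --pt "0.6 -0.104 0.057 0 0 0 -20" --pt "0.6 -0.156 0.085 0 0 0 -30" --pt "0.6 -0.208 0.114 0.01 0 0 -40" --pt "0.6 -0.26 0.142 0.03 0 0 -50" --pt "0.6 -0.312 0.171 0.045 0 0 -60" --pt "0.6 -0.364 0.2 0.06 0 0 -70" --pt "0.6 -0.416 0.228 0.075 0 0 -80" --pt "0.6 -0.468 0.257 0.09 0 0 -81" --pt "0.6 -0.52 0.285 0.1 0 0 -81" --pt "0.6 -0.5706 0.313 0.1013 0 0 -81" --pt "0.6 -0.5706 0.313 0.1013 0 0 -81"

```text
clock: 2.7
position: [631.7, -162.1, 129.2]
ee_rot: [0.739, -0.674, 0.0, -0.0]
contact_force: [-0.6, 0.5, 0.1]
gripper_width: 51.5
grasp_force: 0.0
```

Run:
```python
from h import *
S,T=cam("scene"),cam("top")
s=arm.read_state();print(s["clock"],s["joints"].round(2),s["position"].round(1),s["gripper_width"])
P=s["position"];print(proj(S,P),proj(T,P)); go(P,185)
i=S["color"][:,:,::-1].copy();u,v=proj(S,P)[0]
a=cv2.resize(i[150:250,230:340],None,fx=4,fy=4,interpolation=cv2.INTER_CUBIC)
b=cv2.resize(T["color"][130:230,255:345,::-1],None,fx=4,fy=4,interpolation=cv2.INTER_CUBIC)
cv2.imwrite("pics/st.png",np.hstack([a,b[:, :360]]))
```

```text
2.8 [-0.01  0.51 -0.06 -0.   -1.    0.1 ] [ 629.  -164.5  129.5] 51.46410510698023
[[295.78127563 182.73981311]] [[312.50093713 197.17593838]]
shift [0. 0. 0.] turn z -359.97 (cur y-heading -174.97 ) tilt [-1.e-03  1.e-04 -1.e+00]
```

View pics/st.png

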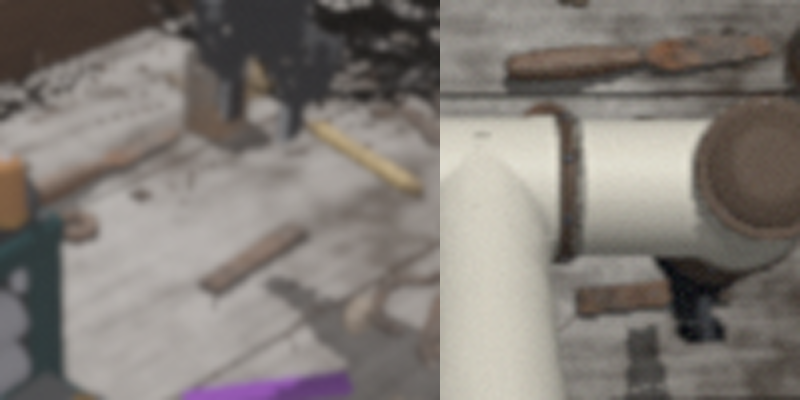

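Run:
```python
from h import *
S,T=cam("scene"),cam("top")
h=[.9962,.0872]
for sg in(-1,1):
  for off in(26,36,42): 
    for z in (136,145):
      p=[629+sg*off*h[0],-164.5+sg*off*h[1],z]; print(sg,off,z,"scene crop",(((proj(S,p)[0]-[230,150])+.5)*4-.5).round(),"top crop",(((proj(T,p)[0]-[255,130])+.5)*4-.5+[440,0]).round())
c,s=np.cos(np.radians(5)),np.sin(np.radians(5))
for cy in(-160,-168.5):
  print(cy,[(((proj(d,[629.3-s*l,cy+c*l,9])[0]-o)+.5)*4-.5).round() for d,o in((S,[230,150]),) for l in(-65,65)])
```

```text
-1 26 136 scene crop [290. 136.] top crop [677. 303.]
-1 26 145 scene crop [291. 126.] top crop [679. 301.]
-1 36 136 scene crop [300. 140.] top crop [679. 316.]
-1 36 145 scene crop [301. 130.] top crop [681. 314.]
-1 42 136 scene crop [306. 143.] top crop [680. 324.]
-1 42 145 scene crop [307. 133.] top crop [682. 322.]
1 26 136 scene crop [241. 115.] top crop [669. 235.]
1 26 145 scene crop [241. 106.] top crop [670. 233.]
1 36 136 scene crop [231. 112.] top crop [667. 222.]
1 36 145 scene crop [232. 102.] top crop [669. 220.]
1 42 136 scene crop [226. 109.] top crop [666. 215.]
1 42 145 scene crop [226. 100.] top crop [668. 212.]
-160 [array([299., 226.]), array([205., 286.])]
-168.5 [array([305., 222.]), array([213., 282.])]
```

The finger positions agree with the projected TCP to within about 1 px in the scene view (tips at 288–302, 179–184). I'll descend and grasp.

Emit:
servo_tool --pt "0.5 0 0 0.03 0 0 0" --pt "0.5 0 0 0.06 0 0 0" --pt "0.5 0 0 0.09 0 0 0" --pt "0.5 0 0 0.11 0 0 0" --pt "0.5 0 0 0.12 0 0 0" --pt "0.5 0 0 0.128 0 0 0" --pt "0.5 0 0 0.128 0 0 0" --pt "0.15 0 0 0.128 0 0 0" --pt "0.1 0 0 0.128 0 0 0" --pt "0.1 0 0 0.128 0 0 0" --pt "0.1 0 0 0.128 0 0 0" --pt "0.1 0 0 0.128 0 0 0"

```text
clock: 4.4
position: [630.0, -165.1, 3.3]
ee_rot: [0.737, -0.676, 0.001, -0.001]
contact_force: [0.1, -0.4, 5.1]
gripper_width: 19.8
grasp_force: 59.6
```

Run:
```python
from h import *
S=cam("scene")
s=arm.read_state();print(s["clock"],s["joints"].round(2),s["position"].round(1),s["gripper_width"],s["grasp_force"],s["contact_force"])
save(S,"g.png",(230,160,340,240),6)
print([(((proj(S,[s["position"][0],s["position"][1]+l,9])[0]-[230,160])+.5)*6-.5).round() for l in (0,65,-65)])
```

```text
4.45 [-0.01  0.65 -0.17  0.   -0.75  0.09] [ 629.9 -165.1    3.3] 19.87747831053712 59.55611228942871 [-0.21565738  0.93552287  5.54663347]
[array([386., 319.]), array([307., 361.]), array([460., 279.])]
```

View pics/g.png

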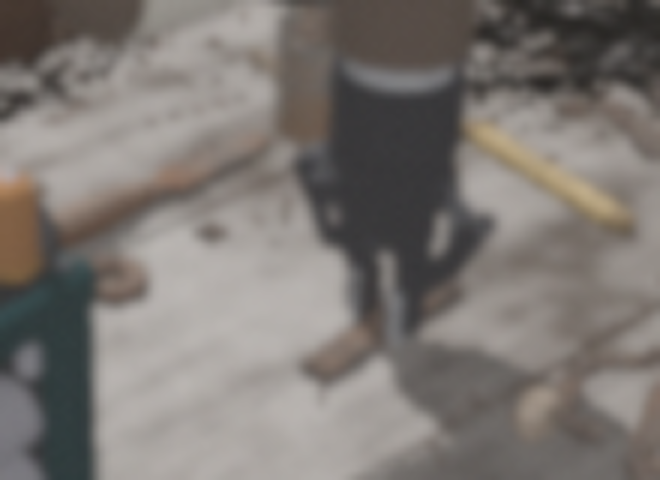

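The bar is held: grip 59.6 N, with the fingers either side of it at crop (385,320). Now I'll lift it and carry it over the feed table.

```bash
python3 -c "
from h import *
go([459.5,150,150],276.9)"
```

```text
shift [-0.3286  0.142  -0.1472] turn z -451.9 (cur y-heading -175.0 ) tilt [ 2.1e-03 -4.0e-04 -1.0e+00]
```

Emit:
servo_tool --pt "0.1 0 0 -0.04 0 0 0" --pt "0.1 0 0 -0.09 0 0 0" --pt "0.1 -0.02 0.01 -0.13 0 0 -9" --pt "0.1 -0.06 0.026 -0.147 0 0 -19" --pt "0.1 -0.1 0.043 -0.147 0 0 -29" --pt "0.1 -0.14 0.06 -0.147 0 0 -39" --pt "0.1 -0.18 0.078 -0.147 0 0 -49" --pt "0.1 -0.22 0.095 -0.147 0 0 -59" --pt "0.1 -0.26 0.112 -0.147 0 0 -69" --pt "0.1 -0.29 0.126 -0.147 0 0 -78" --pt "0.1 -0.315 0.136 -0.147 0 0 -86" --pt "0.1 -0.3286 0.142 -0.147 0 0 -91.9"

```text
clock: 5.95
position: [457.6, 150.8, 148.2]
ee_rot: [0.998, 0.062, -0.001, 0.0]
contact_force: [0.9, -0.8, -2.1]
gripper_width: 19.9
grasp_force: 59.3
```

Emit:
servo_tool --pt "0.1 0 0 0 0 0 0" --pt "0.1 0 0 0.012 0 0 0" --pt "0.1 0 0 0.025 0 0 0" --pt "0.1 0 0 0.025 0 0 0" --pt "0.1 0 0 0.025 0 0 0"

```text
clock: 6.58
position: [459.4, 149.8, 123.8]
ee_rot: [0.998, 0.06, -0.0, 0.0]
contact_force: [-0.2, -0.5, -2.2]
gripper_width: 19.8
grasp_force: 59.2
```

Run:
```python
from h import *
S,T=cam("scene"),cam("top")
s=arm.read_state();print(s["clock"],s["joints"].round(2),s["position"].round(1),s["gripper_width"],s["grasp_force"],s["contact_force"])
a=cv2.resize(S["color"][200:300,200:310,::-1],None,fx=4,fy=4,interpolation=cv2.INTER_CUBIC)
b=cv2.resize(T["color"][200:300,165:255,::-1],None,fx=4,fy=4,interpolation=cv2.INTER_CUBIC)
cv2.imwrite("pics/f.png",np.hstack([a,b])); go(s["position"],277)
```

```text
6.675 [ 0.65  0.26 -0.48  0.   -0.83  1.04] [459.5 150.1 124.3] 19.534925444002216 59.241183400154114 [-0.33977505 -0.73126918 -1.88010731]
shift [0. 0. 0.] turn z -360.15 (cur y-heading -83.15 ) tilt [ 6.e-04  3.e-04 -1.e+00]
```

View pics/f.png

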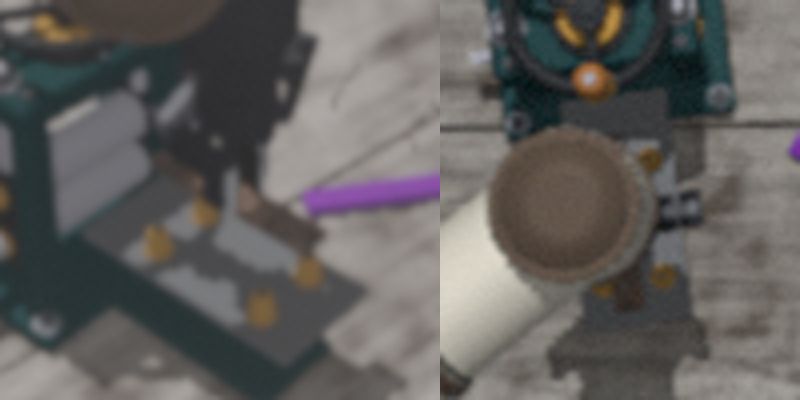

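Run:
```python
from h import *
S,T=cam("scene"),cam("top")
s=arm.read_state();P=s["position"]
h=np.radians(6.85);a=np.array([np.cos(h),np.sin(h),0]);n=np.array([-a[1],a[0],0])
f=lambda d,o,p,x=0:((proj(d,p)-o+.5)*4-.5+[x,0]).round(0).tolist()
for off in(0,5,-5):
  c=np.array([P[0],P[1],130.])+a*off
  print(off,"scene corners nearend L,R; farend L,R",f(S,[200,200],[c-65*a+11*n,c-65*a-11*n,c+65*a+11*n,c+65*a-11*n]))
  print("   bottom",f(S,[200,200],[c-65*a+11*n-[0,0,9],c-65*a-11*n-[0,0,9]]))
  print("   top",f(T,[165,200],[c-65*a+11*n,c-65*a-11*n,c-65*a-[0,0,9]],440))
# rollers for assumed poses
for p in([603.9,164.3,.122],[603.2,171.2,.12],[603.5,168,.121]):
  c,sn=np.cos(p[2]),np.sin(p[2])
  W=lambda x,y,z:[p[0]+c*x-sn*y,p[1]+sn*x+c*y,z]
  r=[(-100,23),(-100,-23),(-190,23),(-190,-23)]
  print("rollers scene",f(S,[200,200],[W(x,y,77) for x,y in r]),"top",f(T,[165,200],[W(x,y,84) for x,y in r],440))
```

```text
0 scene corners nearend L,R; farend L,R [[306.0, 245.0], [329.0, 227.0], [150.0, 156.0], [174.0, 140.0]]
   bottom [[306.0, 257.0], [328.0, 239.0]]
   top [[611.0, 311.0], [641.0, 307.0], [627.0, 309.0]]
5 scene corners nearend L,R; farend L,R [[299.0, 242.0], [323.0, 224.0], [145.0, 153.0], [168.0, 137.0]]
   bottom [[299.0, 253.0], [322.0, 235.0]]
   top [[610.0, 305.0], [640.0, 300.0], [626.0, 302.0]]
-5 scene corners nearend L,R; farend L,R [[312.0, 249.0], [335.0, 231.0], [156.0, 159.0], [179.0, 144.0]]
   bottom [[312.0, 261.0], [335.0, 242.0]]
   top [[612.0, 318.0], [642.0, 314.0], [628.0, 316.0]]
rollers scene [[165.0, 239.0], [213.0, 205.0], [270.0, 303.0], [317.0, 265.0]] top [[589.0, 167.0], [649.0, 159.0], [603.0, 285.0], [663.0, 277.0]]
rollers scene [[158.0, 244.0], [205.0, 210.0], [262.0, 309.0], [309.0, 271.0]] top [[580.0, 168.0], [639.0, 160.0], [593.0, 286.0], [653.0, 278.0]]
rollers scene [[161.0, 242.0], [209.0, 207.0], [266.0, 306.0], [313.0, 268.0]] top [[584.0, 168.0], [644.0, 160.0], [597.0, 285.0], [658.0, 277.0]]
```

Run:
```python
from h import *
ims=[[cam(n)["color"].astype(float) for _ in range(8)] for n in("scene","top")]
S,T=[np.mean(i,0).astype(np.uint8)[:,:,::-1] for i in ims]
a=cv2.resize(S[228:278,232:292],None,fx=8,fy=8,interpolation=cv2.INTER_CUBIC)
b=cv2.resize(T[235:285,197:232],None,fx=8,fy=8,interpolation=cv2.INTER_CUBIC)
c=np.hstack([a,b]); c=cv2.convertScaleAbs(c,alpha=1.5)
cv2.imwrite("pics/f2.png",c)
```

```text
(no output)
```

View pics/f2.png

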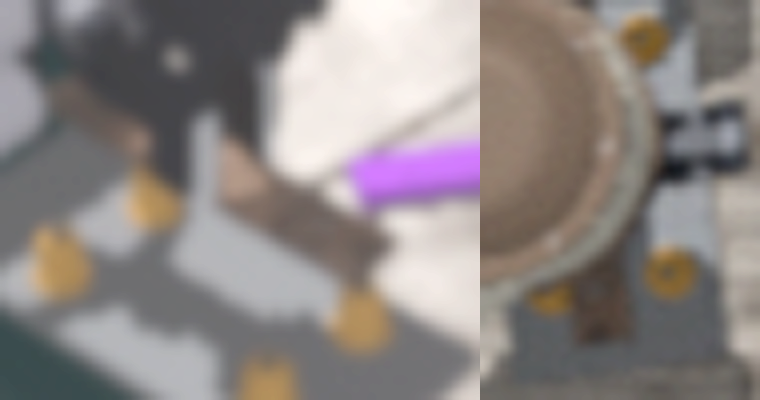

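In the 8x crop the bar's near end is at top (604,342), between the rollers at (551,294) and (671,272). The relative estimate says it is centred to about 1–2 mm. I'll go down to just above the roller tops and check the alignment there.

Emit:
servo_tool --pt "0.1 0 0 0.015 0 0 -0.15" --pt "0.1 0 0 0.029 0 0 -0.15" --pt "0.1 0 0 0.029 0 0 -0.15" --pt "0.1 0 0 0.029 0 0 -0.15"

```text
clock: 8.07
position: [459.4, 150.2, 95.2]
ee_rot: [0.998, 0.061, 0.0, 0.0]
contact_force: [0.2, -0.8, -1.6]
gripper_width: 19.8
grasp_force: 59.2
```

Run:
```python
from h import *
s=arm.read_state();print(s["clock"],s["position"].round(1),s["contact_force"])
ims=[[cam(n)["color"].astype(float) for _ in range(8)] for n in("scene","top")]
S,T=[np.mean(i,0).astype(np.uint8)[:,:,::-1] for i in ims]
a=cv2.resize(S[228:288,232:292],None,fx=8,fy=8,interpolation=cv2.INTER_CUBIC)
b=cv2.resize(T[232:292,197:232],None,fx=8,fy=8,interpolation=cv2.INTER_CUBIC)
cv2.imwrite("pics/f3.png",cv2.convertScaleAbs(np.hstack([a,b]),alpha=1.5))
```

```text
8.075 [459.4 150.2  95.2] [ 0.1842089  -0.84738987 -1.64653888]
```

View pics/f3.png

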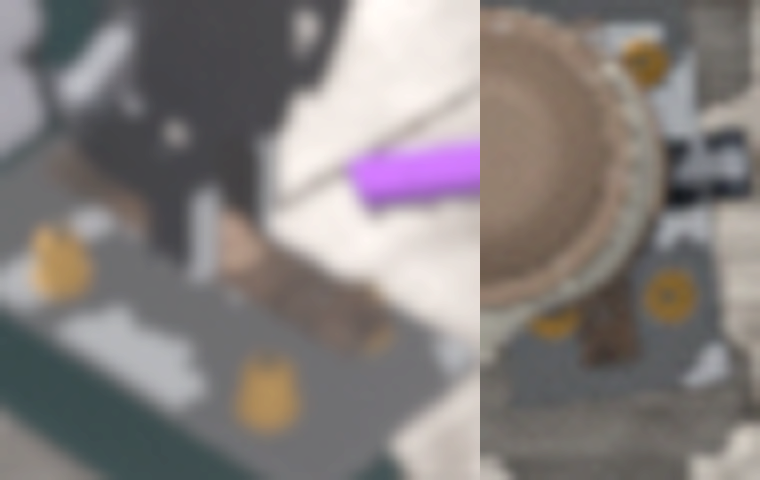

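The top view shows the near end of the bar at (608,362) between the rollers at (555,320) and (671,296), within 3 mm of centred. I'll finish by touch: shift 1 mm, lower partway into the gap, and feel for both sides.

Emit:
servo_tool --pt "0.1 0 0.001 0.004 0 0 0" --pt "0.1 0 0.001 0.008 0 0 0" --pt "0.1 0 0.001 0.011 0 0 0" --pt "0.1 0 0.001 0.014 0 0 0" --pt "0.1 0 0.001 0.014 0 0 0"

```text
clock: 9.5
position: [459.1, 148.9, 80.7]
ee_rot: [0.998, 0.061, -0.0, 0.0]
contact_force: [-0.0, 0.4, -2.1]
gripper_width: 20.1
grasp_force: 59.2
```

Emit:
servo_tool --pt "0.1 0 0 0.003 0 0 0" --pt "0.1 0 0 0.006 0 0 0" --pt "0.1 0 0.001 0.006 0 0 0" --pt "0.1 0 0.002 0.006 0 0 0" --pt "0.1 0 0.003 0.006 0 0 0" --pt "0.1 0 0.003 0.006 0 0 0"

```text
clock: 10.25
position: [459.6, 146.0, 75.1]
ee_rot: [0.998, 0.061, 0.0, -0.0]
contact_force: [0.5, 0.1, -2.0]
gripper_width: 19.7
grasp_force: 59.2
```

Emit:
servo_tool --pt "0.1 0 -0.002 0 0 0 0" --pt "0.1 0 -0.004 0 0 0 0" --pt "0.1 0 -0.005 0 0 0 0" --pt "0.1 0 -0.006 0 0 0 0" --pt "0.1 0 -0.006 0 0 0 0"

```text
clock: 10.88
position: [458.9, 152.1, 75.0]
ee_rot: [0.998, 0.061, 0.0, -0.0]
contact_force: [0.0, -0.4, -2.6]
gripper_width: 19.8
grasp_force: 59.2
```

A 6 mm sweep met no contact, so the bar is free between the rollers and centred at about y = 149. I'll set it down, release and rise.

Emit:
servo_tool --pt "0.1 0 0.003 0.001 0 0 0" --pt "0.1 0 0.003 0.0025 0 0 0" --pt "0.1 0 0.003 0.0035 0 0 0" --pt "0.1 0 0.003 0.0035 0 0 0" --pt "0.3 0 0.003 0.003 0 0 0" --pt "0.5 0 0.003 0.003 0 0 0" --pt "0.5 0 0.003 0.003 0 0 0" --pt "0.5 0 0.003 -0.03 0 0 0" --pt "0.5 0 0.003 -0.08 0 0 0" --pt "0.5 0 0.003 -0.14 0 0 0" --pt "0.5 0 0.003 -0.2 0 0 0" --pt "0.5 0 0.003 -0.24 0 0 0"

```text
clock: 12.38
position: [459.6, 149.2, 318.5]
ee_rot: [0.998, 0.061, 0.002, -0.001]
contact_force: [0.2, -0.5, -0.4]
gripper_width: 42.7
grasp_force: 0.0
```

Run:
```python
from h import *
ims=[[cam(n)["color"].astype(float) for _ in range(6)] for n in("scene","top")]
s=arm.read_state();print(s["clock"],s["position"].round(1),s["contact_force"],s["joints"].round(2))
S,T=[np.mean(i,0).astype(np.uint8)[:,:,::-1] for i in ims]
a=cv2.resize(S[180:280,205:295],None,fx=5,fy=5,interpolation=cv2.INTER_CUBIC)
b=cv2.resize(T[190:290,175:240],None,fx=5,fy=5,interpolation=cv2.INTER_CUBIC)
cv2.imwrite("pics/f4.png",cv2.convertScaleAbs(np.hstack([a,b]),alpha=1.5))
go([548.7,162,310],277)
```

```text
12.975 [459.1 149.  314.3] [-0.33884654  0.39157301 -0.17686374] [ 0.65  0.09 -0.18 -0.   -1.31  1.04]
shift [ 0.0905 -0.002   0.0042] turn z -359.98 (cur y-heading -82.98 ) tilt [-1.2e-03 -9.0e-04 -1.0e+00]
```

View pics/f4.png

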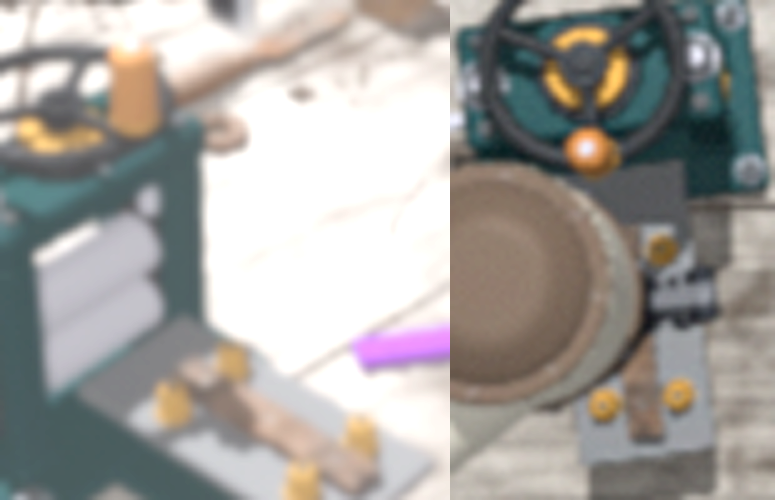

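The bar lies flat between both roller pairs (top crop: near end 645,440, rollers 604,403 and 679,394). Next I'll locate the knob accurately and check the bar's position along the table.

Run:
```python
from h import *
S,T=cam("scene"),cam("top")
ct=lambda p:(np.array(p,float)+.5)/5-.5+[175,190]
cs=lambda p:(np.array(p,float)+.5)/5-.5+[205,180]
y=.122;ax=np.array([np.cos(y),np.sin(y)])
for n,d,c,o,zr,e,w in(("top",T,ct,450,84,(645,439),[(604,403),(679,394)]),("scene",S,cs,0,77,(366,476),[(300,483),(361,436)])):
    m=np.mean([at(d,c((u-o,v)),zr)[:2] for u,v in w],0); E=at(d,c((e[0]-o,e[1])),75)[:2]
    print(n,"roller mid",m.round(1),"bar end",E.round(1),"beyond along",((m-E)@ax).round(1))
k=at(T,ct((588-450,148)),263);h=at(T,ct((585-450,72)),214)
print("knob top cam",k.round(1),"hub",h.round(1))
print("knob scene cam", at(S,cs((134,55)),261).round(1), at(S,cs((135,94)),240).round(1))
for n in("top","scene"):
    for r in arm.spot_point(n,"knob_mid")[:1]: print(n,r, at((T if n=="top" else S),r["centre"],243).round(1))
```

```text
top roller mid [416.8 140.8] bar end [392.4 139.3] beyond along 24.4
scene roller mid [416.7 147.8] bar end [397.8 141.5] beyond along 19.5
knob top cam [550.  155.9 263. ] hub [598.7 163.1 214. ]
knob scene cam [546.4 162.5 261. ] [544.9 164.2 240. ]
top {'centre': [202.7, 220.7], 'p': 0.63} [548.2 156.6 243. ]
scene {'centre': [232.1, 196.0], 'p': 0.74} [549.1 159.1 243. ]
```

Emit:
servo_tool --pt "0.6 0.04 0 0 0 0 0" --pt "0.6 0.08 0.001 0 0 0 0" --pt "0.6 0.0904 0.001 0 0 0 0" --pt "0.6 0.0904 0.001 0.03 0 0 0" --pt "0.6 0.0904 0.001 0.06 0 0 0" --pt "0.6 0.0904 0.001 0.08 0 0 0" --pt "0.6 0.0904 0.001 0.09 0 0 0" --pt "0.6 0.0904 0.001 0.0905 0 0 0"

```text
clock: 14.18
position: [548.8, 159.0, 224.4]
ee_rot: [0.998, 0.061, -0.0, 0.0]
contact_force: [1.0, -0.8, 0.2]
gripper_width: 51.3
grasp_force: 0.0
```

Emit:
servo_tool --pt "0.4 0 0 0 0 0 0" --pt "0.2 0 0 0 0 0 0" --pt "0.1 0 0 0 0 0 0" --pt "0.1 0 0 0 0 0 0" --pt "0.1 0 0 0 0 0 0"

```text
clock: 14.8
position: [549.5, 159.3, 225.8]
ee_rot: [0.998, 0.061, 0.001, -0.0]
contact_force: [-1.7, -0.9, 4.9]
gripper_width: 22.6
grasp_force: 58.7
```

Run:
```python
from h import *
s=arm.read_state();print(s["position"].round(2),s["contact_force"].round(2),s["wrist_torque"].round(2));go([549,159,223],277)
```

```text
[549.54 159.27 225.84] [-1.72 -0.94  4.87] [0.04 0.45 0.02]
shift [-0.0006  0.0002  0.0028] turn z -359.96 (cur y-heading -82.96 ) tilt [ 2.e-03  6.e-04 -1.e+00]
```

The knob is gripped (58.7 N, 22.6 mm). I'll wind a first part of the arc clockwise and check the forces.

```bash
cat > arc.py <<'E'
import sys,numpy as np
def arc(q0,step,n=12,r=55.):
    a=np.radians(q0);
    for k in range(1,n+1):
        q=np.radians(q0+step*k); print(round(q0+step*k,1),round(r*(np.cos(a)-np.cos(q))/1000,4),round(r*(np.sin(q)-np.sin(a))/1000,4))
if __name__=="__main__": arc(*map(float,sys.argv[1:3]),n=int(sys.argv[3]))
E
python3 arc.py 1.7 -15 6
```

```text
-13.3 0.0015 -0.0143
-28.3 0.0065 -0.0277
-43.3 0.0149 -0.0394
-58.3 0.0261 -0.0484
-73.3 0.0392 -0.0543
-88.3 0.0533 -0.0566
```

Emit:
servo_tool --pt "0.1 0.0004 -0.007 -0.0015 0 0 0" --pt "0.1 0.0015 -0.0143 -0.0025 0 0 0" --pt "0.1 0.0065 -0.0277 -0.0025 0 0 0" --pt "0.1 0.0149 -0.0394 -0.0025 0 0 0"

```text
clock: 15.3
position: [559.3, 199.5, 226.0]
ee_rot: [0.998, 0.061, -0.001, 0.001]
contact_force: [6.3, -7.1, -5.2]
gripper_width: 22.5
grasp_force: 59.2
```

Emit:
servo_tool --pt "0.1 0.0112 -0.009 0 0 0 0" --pt "0.1 0.0243 -0.0149 0 0 0 0" --pt "0.1 0.0384 -0.0172 0 0 0 0" --pt "0.1 0.0384 -0.0172 0 0 0 0"

```text
clock: 15.8
position: [595.9, 221.6, 226.0]
ee_rot: [0.998, 0.061, -0.0, 0.001]
contact_force: [3.4, -4.7, -2.1]
gripper_width: 22.7
grasp_force: 59.5
```

```bash
python3 - <<'E'
from h import *
s=arm.read_state();print(s["clock"],s["position"].round(2),s["contact_force"].round(2),s["gripper_width"],s["grasp_force"])
c=np.array([603.5,166.8]);d=s["position"][:2]-c;print(np.hypot(*d),np.degrees(np.arctan2(-d[1],-d[0])-.122))
E
python3 arc.py -88.3 -15 12
```

```text
15.8 [595.92 221.59 225.97] [ 3.45 -4.66 -2.08] 22.65750408872552 59.534273743629456
55.30911891413663 -89.11517966858888
-103.3 0.0143 0.0015
-118.3 0.0277 0.0065
-133.3 0.0394 0.0149
-148.3 0.0484 0.0261
-163.3 0.0543 0.0392
-178.3 0.0566 0.0533
-193.3 0.0552 0.0676
-208.3 0.0501 0.0811
-223.3 0.0417 0.0927
-238.3 0.0305 0.1018
-253.3 0.0174 0.1077
-268.3 0.0033 0.11
```

Emit:
servo_tool --pt "0.1 0.0143 0.0015 0 0 0 0" --pt "0.1 0.0277 0.0065 0 0 0 0" --pt "0.1 0.0394 0.0149 0 0 0 0" --pt "0.1 0.0484 0.0261 0 0 0 0" --pt "0.1 0.0543 0.0392 0 0 0 0" --pt "0.1 0.0566 0.0533 0 0 0 0" --pt "0.1 0.0552 0.0676 0 0 0 0" --pt "0.1 0.0501 0.0811 0 0 0 0" --pt "0.1 0.0417 0.0927 0 0 0 0" --pt "0.1 0.0305 0.1018 0 0 0 0" --pt "0.1 0.0174 0.1077 0 0 0 0" --pt "0.1 0.0033 0.11 0 0 0 0"

```text
clock: 17.3
position: [610.1, 112.3, 226.1]
ee_rot: [0.998, 0.061, -0.001, -0.0]
contact_force: [1.5, 4.2, -13.4]
gripper_width: 22.2
grasp_force: 59.6
```

```bash
python3 arc.py -268.3 -10 14
```

```text
-278.3 -0.0096 -0.0006
-288.3 -0.0189 -0.0028
-298.3 -0.0277 -0.0065
-308.3 -0.0357 -0.0118
-318.3 -0.0427 -0.0184
-328.3 -0.0484 -0.0261
-338.3 -0.0527 -0.0346
-348.3 -0.0555 -0.0438
-358.3 -0.0566 -0.0533
-368.3 -0.0561 -0.0629
-378.3 -0.0539 -0.0722
-388.3 -0.0501 -0.0811
-398.3 -0.0448 -0.0891
-408.3 -0.0382 -0.096
```

Emit:
servo_tool --pt "0.1 -0.0096 -0.0006 0.0005 0 0 0" --pt "0.1 -0.0189 -0.0028 0.001 0 0 0" --pt "0.1 -0.0277 -0.0065 0.001 0 0 0" --pt "0.1 -0.0357 -0.0118 0.001 0 0 0" --pt "0.1 -0.0427 -0.0184 0.001 0 0 0" --pt "0.1 -0.0484 -0.0261 0.001 0 0 0" --pt "0.1 -0.0527 -0.0346 0.001 0 0 0" --pt "0.1 -0.0527 -0.0346 0.001 0 0 0"

```text
clock: 18.3
position: [554.8, 142.3, 226.1]
ee_rot: [0.998, 0.062, -0.0, -0.001]
contact_force: [0.7, 3.1, -13.5]
gripper_width: 22.5
grasp_force: 59.7
```

```bash
cat > st.py <<'E'
from h import *
s=arm.read_state();p=s["position"];m=R.from_quat(s["ee_rot"]).as_matrix()
d=p[:2]-np.array([603.5,166.8]);q=np.degrees(np.arctan2(-d[1],-d[0]))-6.99
f=m.T@s["contact_force"]
print(s["clock"],p.round(2),"F tool",f.round(2),"r",np.hypot(*d).round(2),"q",q.round(2),"w",round(s["gripper_width"],2),"T",s["wrist_torque"].round(2))
E
python3 st.py; python3 arc.py -338.3 -4 10
```

```text
18.3 [554.81 142.3  226.1 ] F tool [ 1.04 -2.99 13.46] r 54.5 q 19.72 w 22.53 T [ 0.86 -0.34  0.02]
-342.3 -0.0013 -0.0036
-346.3 -0.0023 -0.0073
-350.3 -0.0031 -0.0111
-354.3 -0.0036 -0.0149
-358.3 -0.0039 -0.0187
-362.3 -0.0039 -0.0225
-366.3 -0.0036 -0.0264
-370.3 -0.003 -0.0302
-374.3 -0.0022 -0.0339
-378.3 -0.0011 -0.0376
```

Emit:
servo_tool --pt "0.1 -0.0013 -0.0036 0.0005 0 0 0" --pt "0.1 -0.0023 -0.0073 0.001 0 0 0" --pt "0.1 -0.0031 -0.0111 0.001 0 0 0" --pt "0.1 -0.0036 -0.0149 0.001 0 0 0"

```text
clock: 18.8
position: [550.2, 155.2, 226.0]
ee_rot: [0.998, 0.061, 0.001, 0.0]
contact_force: [1.9, -1.9, -5.9]
gripper_width: 22.3
grasp_force: 60.0
```

Emit:
servo_tool --pt "0.1 -0.0002 -0.0019 0 0 0 0" --pt "0.1 -0.0003 -0.0038 0 0 0 0" --pt "0.1 -0.0003 -0.0057 0 0 0 0" --pt "0.1 -0.0003 -0.0057 0 0 0 0"

```text
clock: 19.3
position: [549.3, 160.6, 225.9]
ee_rot: [0.998, 0.061, 0.001, 0.0]
contact_force: [1.3, -4.1, -1.3]
gripper_width: 22.4
grasp_force: 60.6
```

```bash
python3 st.py
```

```text
19.3 [549.32 160.57 225.91] F tool [0.78 4.24 1.35] r 54.54 q -0.43 w 22.38 T [-1.11 -0.45 -0.  ]
```

Emit:
servo_tool --pt "0.1 0 -0.0008 0 0 0 0" --pt "0.1 0 -0.0016 0 0 0 0" --pt "0.1 0 -0.0016 0 0 0 0"

```text
clock: 19.68
position: [549.3, 160.7, 225.9]
ee_rot: [0.998, 0.061, 0.0, 0.001]
contact_force: [2.5, -9.0, -1.4]
gripper_width: 22.3
grasp_force: 60.7
```

```bash
python3 st.py
```

```text
19.675 [549.3  160.69 225.94] F tool [1.43 9.24 1.44] r 54.54 q -0.56 w 22.33 T [-2.31 -0.93 -0.02]
```

Emit:
servo_tool --pt "0.1 0 -0.0008 0 0 0 0" --pt "0.1 0 -0.0016 0 0 0 0" --pt "0.1 0 -0.0016 0 0 0 0"

```text
clock: 20.05
position: [549.2, 160.8, 225.9]
ee_rot: [0.998, 0.061, 0.0, 0.003]
contact_force: [4.7, -13.2, -2.0]
gripper_width: 22.5
grasp_force: 60.9
```

```bash
python3 st.py
```

```text
20.05 [549.25 160.79 225.94] F tool [ 3.09 13.66  2.12] r 54.58 q -0.66 w 22.46 T [-3.48 -1.39 -0.04]
```

The stop is clear: at q = 0 the knob holds still at about TCP (549.3, 160.65) while the push rises from 4 to 9 to 13.7 N. Now I'll back off anticlockwise, 720° in all.

Run:
```python
from arc import *
arc(0,20);print();arc(240,20);print();arc(480,20)
```

```text
20 0.0033 0.0188
40 0.0129 0.0354
60 0.0275 0.0476
80 0.0454 0.0542
100 0.0646 0.0542
120 0.0825 0.0476
140 0.0971 0.0354
160 0.1067 0.0188
180 0.11 0.0
200 0.1067 -0.0188
220 0.0971 -0.0354
240 0.0825 -0.0476

260 -0.0179 -0.0065
280 -0.0371 -0.0065
300 -0.055 -0.0
320 -0.0696 0.0123
340 -0.0792 0.0288
360 -0.0825 0.0476
380 -0.0792 0.0664
400 -0.0696 0.083
420 -0.055 0.0953
440 -0.0371 0.1018
460 -0.0179 0.1018
480 -0.0 0.0953

500 0.0146 -0.0123
520 0.0242 -0.0288
540 0.0275 -0.0476
560 0.0242 -0.0664
580 0.0146 -0.083
600 0.0 -0.0953
620 -0.0179 -0.1018
640 -0.0371 -0.1018
660 -0.055 -0.0953
680 -0.0696 -0.083
700 -0.0792 -0.0664
720 -0.0825 -0.0476
```

Emit:
servo_tool --pt "0.1 0.0033 0.0218 0 0 0 0" --pt "0.1 0.0129 0.0384 0 0 0 0" --pt "0.1 0.0275 0.0506 0 0 0 0" --pt "0.1 0.0454 0.0572 0 0 0 0" --pt "0.1 0.0646 0.0572 0 0 0 0" --pt "0.1 0.0825 0.0506 0 0 0 0" --pt "0.1 0.0971 0.0384 0 0 0 0" --pt "0.1 0.1067 0.0218 0 0 0 0" --pt "0.1 0.11 0.003 0 0 0 0" --pt "0.1 0.1067 -0.0158 0 0 0 0" --pt "0.1 0.0971 -0.0324 0 0 0 0" --pt "0.1 0.0825 -0.0446 0 0 0 0"

```text
clock: 21.55
position: [625.4, 217.9, 225.9]
ee_rot: [0.998, 0.061, 0.001, 0.001]
contact_force: [-1.6, -8.2, 4.4]
gripper_width: 22.4
grasp_force: 61.7
```

```bash
python3 st.py
```

```text
21.55 [625.39 217.93 225.86] F tool [-2.57  7.99 -4.34] r 55.62 q -120.17 w 22.41 T [-2.63  0.26 -0.01]
```

Emit:
servo_tool --pt "0.1 -0.0179 -0.0065 0 0 0 0" --pt "0.1 -0.0371 -0.0065 0 0 0 0" --pt "0.1 -0.055 0 0 0 0 0" --pt "0.1 -0.0696 0.0123 0 0 0 0" --pt "0.1 -0.0792 0.0288 0 0 0 0" --pt "0.1 -0.0825 0.0476 0 0 0 0" --pt "0.1 -0.0792 0.0664 0 0 0 0" --pt "0.1 -0.0696 0.083 0 0 0 0" --pt "0.1 -0.055 0.0953 0 0 0 0" --pt "0.1 -0.0371 0.1018 0 0 0 0" --pt "0.1 -0.0179 0.1018 0 0 0 0" --pt "0.1 0 0.0953 0 0 0 0"

```text
clock: 23.05
position: [636.9, 122.8, 225.8]
ee_rot: [0.998, 0.061, -0.001, 0.0]
contact_force: [-8.1, 4.5, 10.5]
gripper_width: 22.5
grasp_force: 62.3
```

```bash
python3 st.py
```

```text
23.05 [636.95 122.78 225.84] F tool [ -7.47  -5.47 -10.51] r 55.29 q 120.24 w 22.51 T [1.89 2.23 0.04]
```

Emit:
servo_tool --pt "0.1 0.0146 -0.0123 0 0 0 0" --pt "0.1 0.0242 -0.0288 0 0 0 0" --pt "0.1 0.0275 -0.0476 0 0 0 0" --pt "0.1 0.0242 -0.0664 0 0 0 0" --pt "0.1 0.0146 -0.083 0 0 0 0" --pt "0.1 0 -0.0953 0 0 0 0" --pt "0.1 -0.0179 -0.1018 0 0 0 0" --pt "0.1 -0.0371 -0.1018 0 0 0 0" --pt "0.1 -0.055 -0.0953 0 0 0 0" --pt "0.1 -0.0696 -0.083 0 0 0 0" --pt "0.1 -0.0792 -0.0664 0 0 0 0" --pt "0.1 -0.0792 -0.0664 0 0 0 0"

```text
clock: 24.55
position: [550.1, 177.9, 225.8]
ee_rot: [0.998, 0.061, -0.0, 0.001]
contact_force: [-1.8, -1.8, 7.4]
gripper_width: 22.6
grasp_force: 61.6
```

```bash
python3 st.py
```

```text
24.55 [550.07 177.95 225.84] F tool [-2.    1.57 -7.37] r 54.58 q -18.77 w 22.62 T [-0.45  0.43 -0.01]
```

Emit:
servo_tool --pt "0.1 -0.0014 0.0062 0 0 0 0" --pt "0.1 -0.0025 0.0125 0 0 0 0" --pt "0.1 -0.0033 0.0188 0 0 0 0" --pt "0.1 -0.0033 0.0188 0 0 0 0" --pt "0.1 -0.0033 0.0188 0 0 0 0"

```text
clock: 25.18
position: [549.4, 160.2, 225.8]
ee_rot: [0.998, 0.061, -0.0, 0.001]
contact_force: [-2.3, -0.6, 7.5]
gripper_width: 22.4
grasp_force: 62.2
```

```bash
python3 st.py
```

```text
25.175 [549.43 160.18 225.84] F tool [-2.35  0.35 -7.52] r 54.47 q -0.01 w 22.45 T [ 0.01  0.64 -0.05]
```

Measured against the stop position, the wheel is at two turns to within about 0.5°. The knob is still gripped and the tangential force is near zero, so I'll hand in the job.

```bash
python3 -c "
from bench import arm
print(arm.job_done())"
```

```text
the job is handed in; nothing more can be done
None
```

The rusty bar lies flat on the feed table between both roller pairs, its middle within about 4 mm of the centre mark. The wheel was wound to its stop, then backed off two turns (within about 0.5°), and the arm is still gripping the knob; the job was handed in at about 25 s.

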